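# Push the sanding block into the gluing corner

## Robot

A 7-joint arm with a two-finger parallel gripper is mounted at the origin on a cart in front of the work surface, level with it; the furniture and walls round the work are solid. World frame = base frame: x ahead of the robot, y to its left, z up, the work surface at z = 0. Lengths are in m, angles in degrees, forces in N, time in s.
With the tool pointing down it reaches from about 0.35 to 0.775 m from the base axis. Payload 3.1 kg.
Tool frame: the origin (TCP) lies on the centre line of the jaws, within the pads' length; the fingertips stand 17 mm ahead of it and the grasp point (between the pads) lies 2 mm behind it (robot.tip_reach is the distance from the TCP to the fingertips, in m); z points along the fingers, y is the direction in which the jaws open and shut (so a half turn about z gives the same grasp; the last joint's range is limited). The gripper opens to 85 mm and grips with 20 to 120 N. Pads are 22 mm wide; open, the fingers measure 114 mm over their backs; the gripper's body (76 mm by 85 mm) begins 54 mm behind the grasp point. The pads swing forward as they close: fully open they stand 13 mm farther back than shut.
Start: joints at [67.053, 17.813, 0.802, 86.603, -0.252, 75.585, -1.558], TCP at [0.193, -0.515, 0.248] pointing down, gripper open.
Joint ranges: [-154.91, 154.91], [-16.99, 109.72], [-72.82, 74.43], [7.12, 147.25], [-82.49, 262.49], [11.32, 116.49], [-174.64, 174.64]. Speed limits (degrees/s): [159.86, 159.86, 180, 180, 180, 180, 180].

## Interface

Orientations are given as [roll, pitch, yaw] about the fixed x, y, z axes, in that order (R = Rz(yaw) Ry(pitch) Rx(roll)).
In Python, from station import robot, fingers, vision, workorder, recognise gives the robot as it stands. Calls block until the motion is done:
- robot.move_to(position, orientation): joint-space move of the TCP to a pose.
- robot.line_to(position, orientation=None, velocity=0.15, f_stop=None): straight line of the TCP; orientation=None keeps the orientation; velocity is the mean speed in m/s. With f_stop (N) it stops when the force on the tool has changed by that much, and returns True; else False.
- robot.move_j(angles): joint-space move.
- fingers.gripper_to(opening, force=None): opening from 0.0 (shut) to 1.0 (fully open); force is the grip in N (None keeps the last); returns when the fingers have stopped.
- robot.pause(seconds).
- robot.inverse_kinematics(position, orientation): joint angles nearest the present ones, or None.
- vision.grab_frame(name): name is "side" or "top" or "wrist"; returns the picture (480x640x3 uint8, red, green, blue); there is no depth.
- vision.calibration(name): a dict with "mtx" (3x3 intrinsics, pixels), "extrinsics" (4x4, takes a point from world to camera coordinates); the wrist camera has in their place "T_tool_cam" (4x4, takes a point from camera to tool coordinates, whose origin is the TCP and whose axes are the flange's). Camera axes: x right, y up, looking along -z (the intrinsics and any distortion apply to the point x, -y, -z); pixel columns grow to the right and rows downward; lengths in m; the calibration is good to about 2 mm. A picture is of the moment at which its call begins: read the wrist's pose just before it. calibration takes no time and is no camera call.
A pose or a line that the arm cannot do raises robot.PlanningError and nothing moves.
- workorder.close_job(): hands the job in, once; it reports no verdict.
Trained networks look in the newest picture that a camera, given by its name, has taken for a name from the list of things; names that differ only in an ending like _2 or _b are one class to them, and where a whole thing is asked for, a point or a joint stands for the part that bears it (a point fixed in the world has none). Each returns a list of dicts, best first, with "p" (0 to 1); they miss things now and then, are a little off and sometimes report something else, mostly with a low value. They report only what shows in the picture. A call takes as long as a camera call.
- recognise(label, camera): "rect" ([centre column, centre row, width, height] in pixels, round what is visible of it).
Readings, each from a call of its own:
- robot.current_time_s(): time.
- robot.current_joint_positions(): joint angles.
- robot.current_dq(): joint speeds.
- robot.current_joint_torque(): joint torques, N m.
- robot.current_tool_pos(): TCP position.
- robot.current_eef_rot(): TCP orientation.
- robot.current_contact_force(): force on the tool from outside, world axes, zero at the start.
- robot.current_torque(): the same for the moment, N m.
- robot.current_finger_gap(): opening from 0.0 (shut) to 1.0 (fully open).
Only numpy, scipy, OpenCV 4.12 (cv2) and the standard library are available. Lean on these libraries where they do the work, as an engineer would, in place of code of your own. Each camera call takes 0.05 s, during which the arm holds its last target.

## Task

The cork sanding block is to get a new face glued on, so push it along the bench with the fingertips into the inside corner of the wooden stop: one long side flush against the long batten and one end flush against the short batten. Only push it: do not lift it off the bench or tip it over, and leave the thread spool, the lump of wax and the heel lift where they are.

Things in the scene. Friction and masses are not known exactly. Their poses are not given: they have to be found in the camera images.
- sanding_block: Loose cork sanding block with a thin dark sole, 37 x 74 x 27 mm high, about 0.12 kg, lying flat on the bench on the open side of the stop. Origin at the centre of its underside; x across its width (37 mm), y along its length (74 mm), z up. At the start its length lies within 0.6 rad of the long batten's direction.
- corner_stop: Fixed L of two light wooden battens, 20 mm high, 26 mm wide. Origin at the inside corner on the bench top (z = 0); x points away from the robot, y to its left (yaw within 0.3 rad). Long batten: inside face x = 0, from the corner 214 mm along -y. Short batten: inside face y = 0, 85 mm along -x. Open bench at x < 0, y < 0. Block home: its centre at x = -19, y = -37 mm.
- thread_spool: Bystander: loose upright wooden thread spool, 42 mm across, 48 mm high, behind the long batten. Origin at the centre of its underside. Leave it alone.
- wax: Bystander: loose dark lump of cobbler's wax, 36 x 47 x 25 mm, behind the long batten. Origin at the centre of its underside. Leave it alone.
- heel_lift: Bystander: loose flat tan heel lift, D-shaped, 55 x 58 x 8 mm, on the bench on the robot's side of the short batten, beyond its free end. Origin at the centre of its underside. Leave it alone.

How it is judged (in metres and radians):
At the end, for the whole second after the job is handed in: The block lies flat and at rest in the inside corner, a long side within about 4 mm of the long batten and an end within about 4 mm of the short batten, parallel to the long batten within 0.06 rad (x of sanding_block in the frame of corner_stop between -0.0225 and -0.016 m and y of sanding_block in the frame of corner_stop between -0.041 and -0.034 m and angle between the y axis of sanding_block and the y axis of corner_stop, either way round below 0.06 rad and angle between sanding_block's own z axis and vertical below 0.05 rad and height (world z) of sanding_block below 0.004 m and linear speed of sanding_block below 0.01 m/s); the robot touches nothing.
It fails at once if the block is lifted off the bench (height (world z) of sanding_block above 0.01 m).
It fails at once if the block is tipped up (angle between sanding_block's own z axis and vertical above 0.35 rad).
It fails at once if the thread spool is disturbed (distance of thread_spool from where it was at the start of the episode above 0.015 m or angle between thread_spool's own z axis and vertical above 0.5 rad).
It fails at once if the wax is disturbed (distance of wax from where it was at the start of the episode above 0.015 m).
It fails at once if the heel lift is disturbed (distance of heel_lift from where it was at the start of the episode above 0.015 m).
It also fails if it takes over 40 s, if anything falls off the work surface, if the arm or the gripper's body presses on something with over 40 N, if the wrist force passes 120 N, or if a joint passes its speed limit or range.

## Working session

There is one attempt and no reset: what is moved stays moved. The work goes in short steps, each a Python script; the robot and the scene stay as the last script left them, time stands still between calls to the robot, and variables do not carry over. Pictures are saved under pics/ and viewed, and the job is handed in when it is done.

```bash
ls; mkdir -p pics
python3 - <<'E'
from station import robot, fingers, vision, workorder, recognise
import cv2
for c in ["top","side"]:
    im=vision.grab_frame(c); cv2.imwrite(f"pics/{c}0.png",im[:,:,::-1])
    for l in ["sanding_block","corner_stop","thread_spool","wax","heel_lift"]:
        print(c,l,[(round(d["p"],2),[round(v,1) for v in d["rect"]]) for d in recognise(l,c)][:2])
    k=vision.calibration(c); print({a:(b.tolist() if hasattr(b,'tolist') else b) for a,b in k.items()})
print(robot.current_time_s(),robot.current_eef_rot(),robot.tip_reach)
E
```

```text
pics
top sanding_block [(0.6, [321.4, 327.5, 44.9, 36.0])]
top corner_stop [(0.63, [322.1, 269.6, 157.8, 67.8])]
top thread_spool [(0.97, [303.8, 218.9, 24.6, 33.9]), (0.7, [323.3, 271.2, 157.6, 67.6])]
top wax [(0.87, [368.2, 226.6, 32.2, 23.9])]
top heel_lift [(0.96, [227.4, 340.6, 35.9, 41.1])]
{'mtx': [[522.2456395754465, 0.0, 310.8164045491534], [0.0, 522.2456395754465, 245.55878333424792], [0.0, 0.0, 1.0]], 'extrinsics': [[-0.012536237673340401, -0.999874379494081, -0.0096988646925259, -0.2011541867616618], [0.989880508230434, -0.013780905006052386, 0.14123266648573743, -0.5642658043824252], [-0.1413485838997155, -0.00783019083679096, 0.9899289196407005, -0.8015890836700467], [0.0, 0.0, 0.0, 1.0]]}
side sanding_block [(0.94, [267.7, 262.6, 33.6, 35.4])]
side corner_stop [(0.9, [310.4, 264.9, 56.1, 92.5])]
side thread_spool [(0.66, [359.1, 240.6, 21.9, 36.4])]
side wax [(0.91, [369.0, 283.2, 28.6, 18.8])]
side heel_lift [(0.71, [251.9, 224.0, 22.4, 19.4])]
{'mtx': [[467.9594289368181, 0.0, 325.0598564309938], [0.0, 467.9594289368181, 237.58898971771532], [0.0, 0.0, 1.0]], 'extrinsics': [[0.9878268368877507, -0.1553760600907089, -0.00751134309091437, -0.568591924156812], [0.09196059255948336, 0.5443447337749076, 0.833805768886036, 0.029882146855726925], [-0.12546469519530073, -0.8243464628190099, 0.5520068110968712, -0.9889523066468946], [0.0, 0.0, 0.0, 1.0]]}
0.6 [1.79994794e+02 1.38228952e-03 2.05617436e+01] 0.017
```

Run:
```python
import cv2
im=cv2.imread("pics/top0.png")[190:390,190:430]
cv2.imwrite("pics/top0c.png",cv2.resize(im,None,fx=3,fy=3,interpolation=cv2.INTER_CUBIC))
im=cv2.imread("pics/side0.png")[190:340,220:420]
cv2.imwrite("pics/side0c.png",cv2.resize(im,None,fx=4,fy=4,interpolation=cv2.INTER_CUBIC))
```

```text
(no output)
```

View pics/top0c.png

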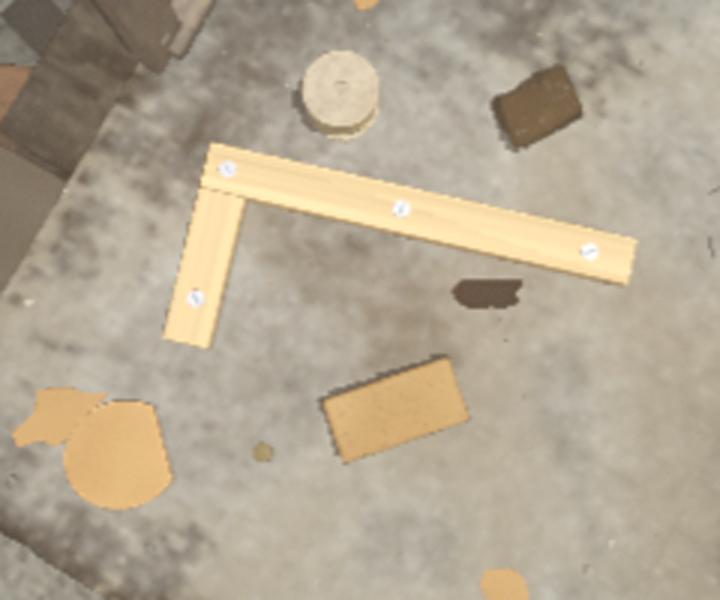

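View pics/side0c.png

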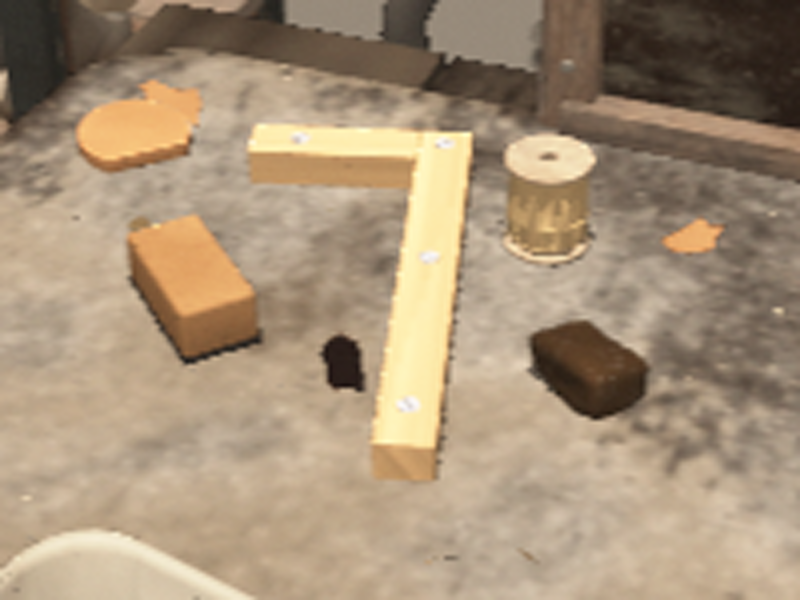

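View pics/top0.png

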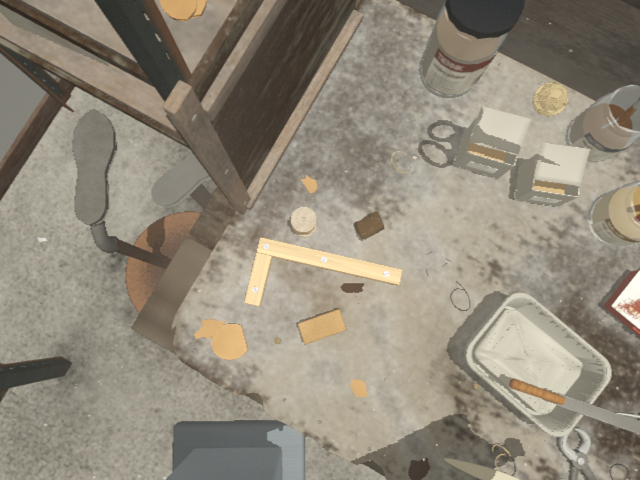

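The top view shows the L-stop with its inside corner near crop (245,197), i.e. pixel (272,256). The block's top corners are near crop (322,400), (447,357), (469,417) and (345,462). The spool and wax are behind the long batten, and the heel lift is left of the short batten's free end. Next I'll turn these into world positions.

```bash
cat > h.py <<'E'
import numpy as np, cv2
from scipy.optimize import least_squares
from station import robot, fingers, vision, workorder, recognise
def proj(c,P):
    k=vision.calibration(c); E=np.array(k["extrinsics"]); P=np.atleast_2d(P)
    q=P@E[:3,:3].T+E[:3,3]; q=q*[1,-1,-1]; u=q@np.array(k["mtx"]).T
    return u[:,:2]/u[:,2:]
def ray(c,px,z):
    k=vision.calibration(c); E=np.array(k["extrinsics"]); 
    d=np.linalg.inv(k["mtx"])@[px[0],px[1],1]; d=d*[1,-1,-1]
    R=E[:3,:3]; o=-R.T@E[:3,3]; d=R.T@d
    return o+d*(z-o[2])/d[2]
def Rz(a): return np.array([[np.cos(a),-np.sin(a)],[np.sin(a),np.cos(a)]])
def place(p,pts): 
    pts=np.array(pts,float); o=pts.copy(); o[:,:2]=pts[:,:2]@Rz(p[2]).T+p[:2]; return o
BT=[[sx*.0185,sy*.037,.027] for sx,sy in((1,1),(1,-1),(-1,-1),(-1,1))]
def fit(c,local,pix,p0):
    r=least_squares(lambda p:(proj(c,place(p,local))-pix).ravel(),p0); return r.x,np.sqrt(np.mean(r.fun**2))
def overlay(c,stop,blk,fn,box,f):
    im=vision.grab_frame(c)[:,:,::-1]; x0,y0,x1,y1=box
    cv2.imwrite(fn.replace('.png','_raw.png'),cv2.resize(im[y0:y1,x0:x1],None,fx=f,fy=f,interpolation=cv2.INTER_CUBIC))
    im=cv2.resize(im[y0:y1,x0:x1],None,fx=f,fy=f,interpolation=cv2.INTER_CUBIC)
    def dr(P,col):
        q=((proj(c,P)+.5-[x0,y0])*f).astype(int); cv2.polylines(im,[q],True,col,1)
    dr(place(stop,ST),(255,0,0))
    if blk is not None: dr(place(blk,BT),(0,0,255))
    cv2.imwrite(fn,im)
ST=[[0,0,.02],[0,-.214,.02],[.026,-.214,.02],[.026,.026,.02],[-.085,.026,.02],[-.085,0,.02]]
E
python3 - <<'E'
from h import *
f=lambda L:np.array(L)/3+190-.33
spix=f([[245,199],[627,285],[637,240],[211,143],[163,337],[211,348]])
bpix=f([[322,400],[447,357],[469,417],[345,462]])
s,e=fit("top",ST,spix,[.55,-.1,0]); print(s,e)
b,e=fit("top",BT,bpix,[.5,-.2,.3]); print(b,e)
T=Rz(s[2]).T@(b[:2]-s[:2]); print("block in stop",T,b[2]-s[2])
# side view check
for c in["side"]: overlay(c,s,b,"pics/side1.png",(220,190,420,340),4)
overlay("top",s,b,"pics/top1.png",(190,190,430,390),3)
for l,px,z in[("spool",(303.8,215),.048),("wax",(368,226.6),.012),("heel",(228.5,340.6),.008)]:
    w=ray("top",px,z);print(l,w, Rz(s[2]).T@(w[:2]-s[:2]))
w=np.array(vision.calibration("side")["extrinsics"])
E
```

```text
[ 0.54865997 -0.14366407 -0.24026008] 0.49251253367176984
[ 0.43332395 -0.2241244   0.32686357] 1.0465306766724576
block in stop [-0.09287716 -0.10559401] 0.5671236526879992
spool [ 0.61000922 -0.19802322  0.048     ] [ 0.07252211 -0.03819937]
wax [ 0.59605081 -0.30421506  0.012     ] [ 0.08423354 -0.14466244]
heel [ 0.4113878 -0.0722235  0.008    ] [-0.15032884  0.03672389]
```

View pics/side1.png

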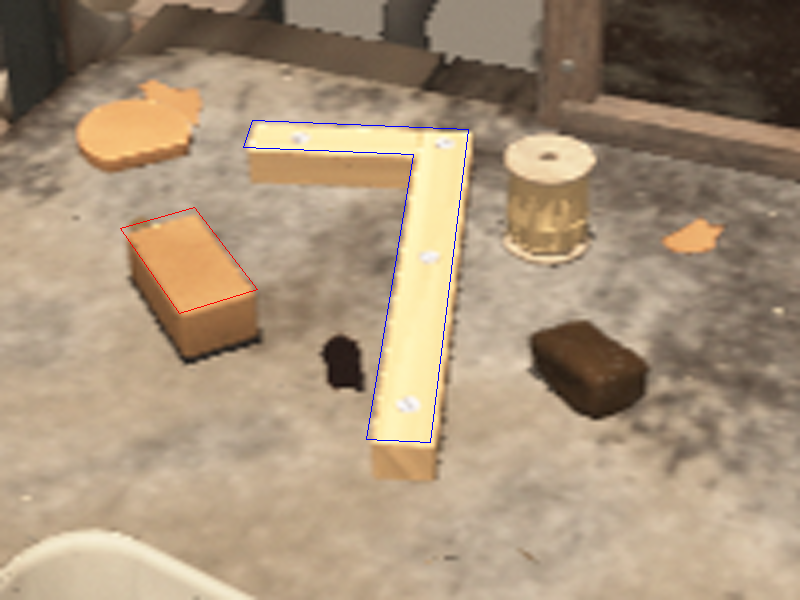

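View pics/top1.png

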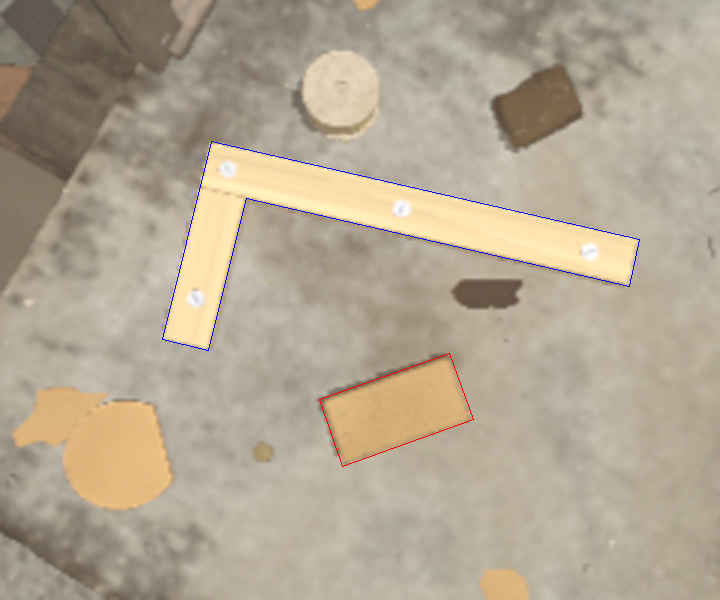

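The fit agrees in both views to about 2–3 mm. I'll push with two spread fingertips parallel to the long batten, which squares the block up and seats it against that batten.

```bash
cat >> h.py <<'E'
S=np.array([.5495,-.144,-.2403])
def W(x,y,z): return [*(S[:2]+Rz(S[2])@[x,y]),z]
O=[180,0,np.degrees(S[2])]
def loc():
    p=np.array(robot.current_tool_pos()); return np.round(np.r_[Rz(S[2]).T@(p[:2]-S[:2]),p[2]],4), np.round(robot.current_contact_force(),1), round(robot.current_time_s(),1)
E
python3 - <<'E'
from h import *
fingers.gripper_to(0.4)
robot.move_to(W(-.165,-.104,.12),O); print(loc())
print(robot.line_to(W(-.165,-.104,.026),O,velocity=.08,f_stop=8),loc())
print(robot.line_to(W(-.085,-.104,.026),O,velocity=.04,f_stop=8),loc())
overlay("top",S,None,"pics/top2.png",(190,190,430,390),3)
overlay("side",S,None,"pics/side2.png",(220,190,420,340),4)
E
```

```text
(array([-0.1645, -0.1051,  0.1204]), array([-1. , -0.2,  1. ]), 2.6)
False (array([-0.1645, -0.1041,  0.0264]), array([-0.3, -0.6,  0.1]), 4.0)
False (array([-0.085 , -0.1041,  0.026 ]), array([-0.7,  1.1, -0.2]), 6.1)
```

View pics/top2.png

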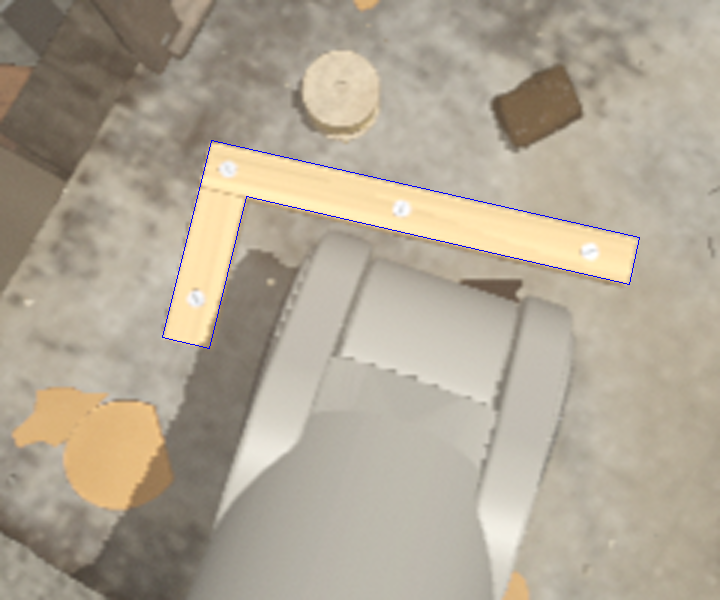

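View pics/side2.png

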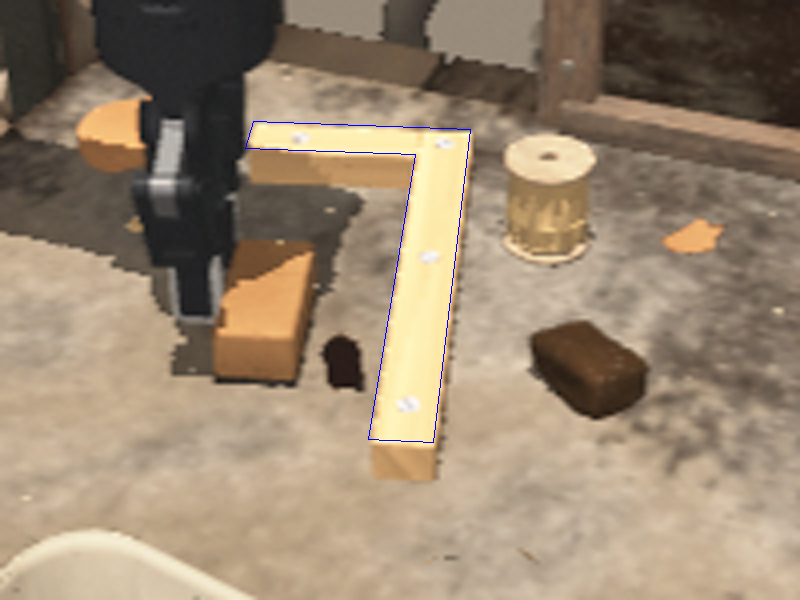

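The block now lies parallel to the batten against the fingers. In the side view its near end is at about crop (215–300, 335–380) and the gap to the batten is roughly 30 mm. I'll keep pushing until it meets the batten.

Run:
```python
from h import *
print(robot.line_to(W(-.058,-.104,.026),O,velocity=.04,f_stop=8),loc())
print(robot.line_to(W(-.036,-.104,.026),O,velocity=.02,f_stop=8),loc())
robot.line_to(W(-.075,-.104,.026),O,velocity=.08)
robot.line_to(W(-.075,-.104,.10),O,velocity=.12); 
fingers.gripper_to(0.0)
robot.line_to(W(-.075,-.25,.10),O,velocity=.2); print(loc())
overlay("top",S,None,"pics/top3.png",(190,190,430,390),3)
overlay("side",S,None,"pics/side3.png",(220,190,420,340),4)
```

```text
False (array([-0.0579, -0.104 ,  0.026 ]), array([ 0.2,  0.1, -0.4]), 7.0)
True (array([-0.0472, -0.104 ,  0.0251]), array([ 0.4, -0.2,  0.4]), 7.8)
(array([-0.0747, -0.2479,  0.0998]), array([0.5, 0.6, 0.5]), 10.3)
```

View pics/top3.png

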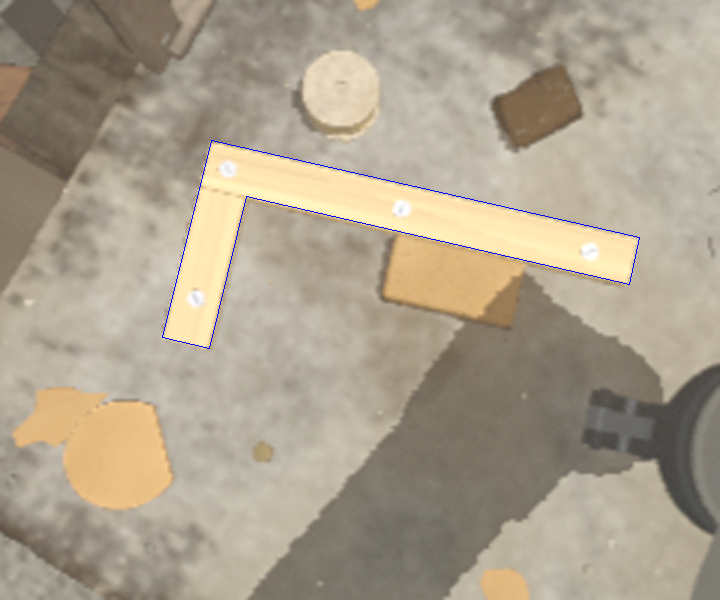

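View pics/side3.png

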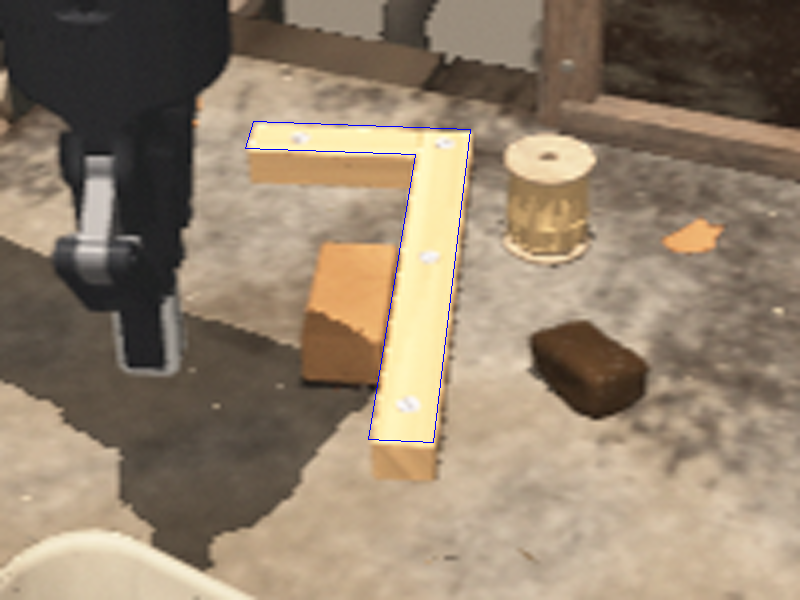

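The block is flush along the long batten, and the stop tripped at TCP x = -47 mm where about -48 was expected. Its far end is near y = -155 mm. Next I'll push it by that end, with the fingers shut, along the batten into the short one.

Run:
```python
from h import *
robot.line_to(W(-.022,-.225,.08),O,velocity=.15)
print(robot.line_to(W(-.022,-.225,.026),O,velocity=.1,f_stop=8),loc())
print(robot.line_to(W(-.022,-.105,.026),O,velocity=.05,f_stop=10),loc())
print(robot.line_to(W(-.022,-.074,.026),O,velocity=.02,f_stop=8),loc())
robot.line_to(W(-.024,-.13,.026),O,velocity=.1)
robot.line_to(W(-.07,-.15,.10),O,velocity=.15); print(loc())
fingers.gripper_to(0.2)
overlay("top",S,None,"pics/top4.png",(190,190,430,390),3)
overlay("side",S,None,"pics/side4.png",(220,190,420,340),4)
```

```text
False (array([-0.0218, -0.2254,  0.0264]), array([ 0.3, -0.1,  0.3]), 11.7)
False (array([-0.022 , -0.1052,  0.026 ]), array([ 0.6, -0.1,  0.4]), 14.2)
True (array([-0.0224, -0.0871,  0.0258]), array([-0.5, -0.4,  0.3]), 15.3)
(array([-0.07  , -0.1491,  0.0996]), array([-0.5,  0.4, -0.2]), 16.6)
```

View pics/top4.png

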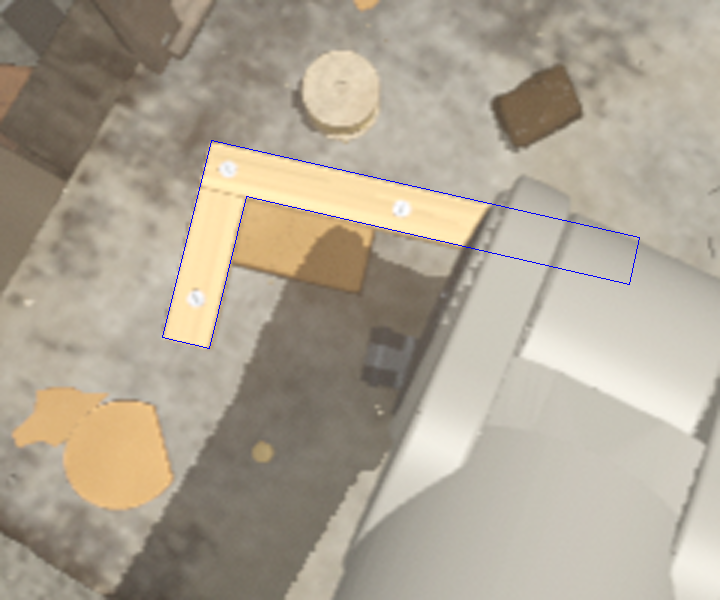

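View pics/side4.png

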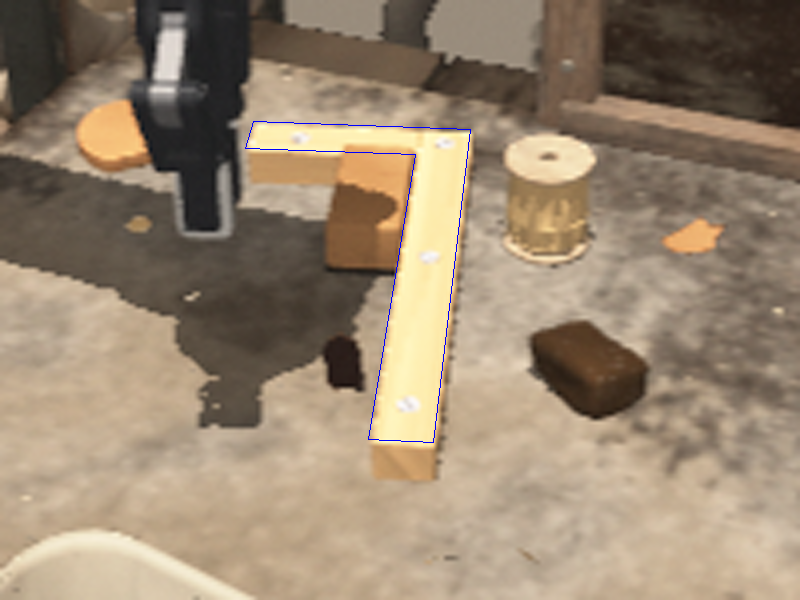

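The block sits in the corner: top view crop (235–372, 200–292), side view (328–415, 147–268). I'll press it lightly once toward the long batten to square it, then back off for a clear look.

Run:
```python
from h import *
robot.line_to(W(-.085,-.039,.08),O,velocity=.15)
print(robot.line_to(W(-.085,-.039,.026),O,velocity=.1,f_stop=8),loc())
print(robot.line_to(W(-.036,-.039,.026),O,velocity=.03,f_stop=8),loc())
robot.line_to(W(-.08,-.039,.026),O,velocity=.08)
robot.line_to(W(-.10,-.06,.12),O,velocity=.15)
robot.move_to([.193,-.515,.248],[180,0,20.56]); print(loc())
overlay("top",S,[*W(-.0185,-.037,0)[:2],S[2]],"pics/top5.png",(220,210,350,320),6)
overlay("side",S,[*W(-.0185,-.037,0)[:2],S[2]],"pics/side5.png",(260,200,380,300),6)
```

```text
False (array([-0.0845, -0.0393,  0.0263]), array([-0.8,  0.4,  0.2]), 18.6)
True (array([-0.0471, -0.039 ,  0.025 ]), array([-0.2, -0. ,  0.1]), 19.8)
(array([-0.2567, -0.4438,  0.2472]), array([ 0.4,  0. , -0.5]), 22.8)
```

View pics/top5.png

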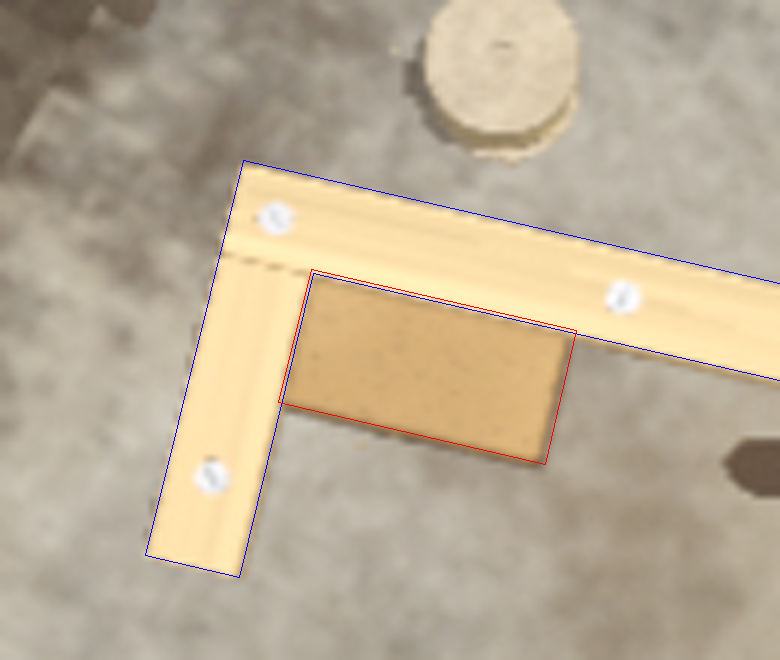

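View pics/side5.png

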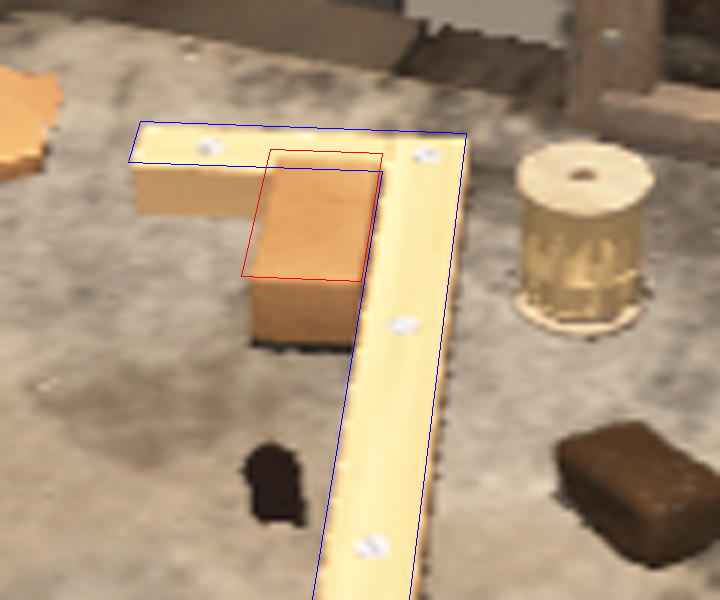

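View pics/top5_raw.png

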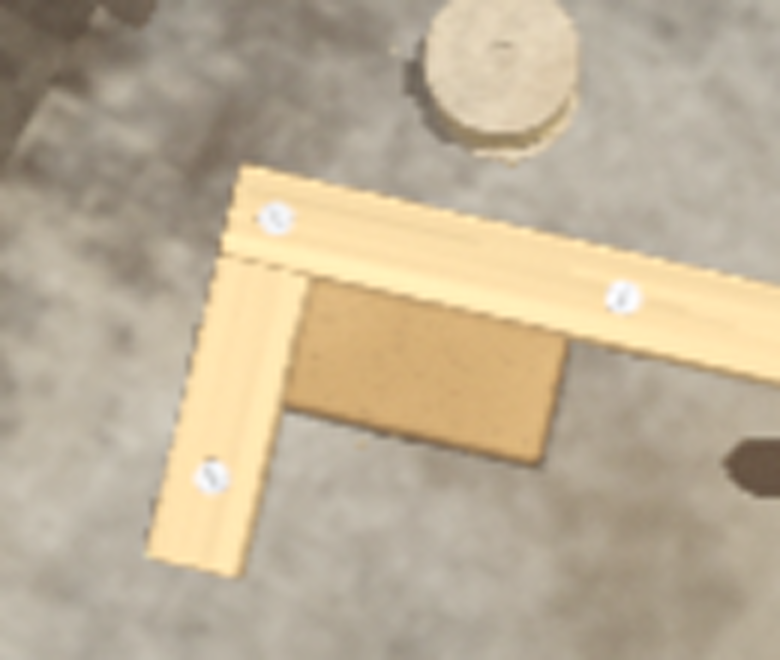

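The block matches the home outline within about a pixel in the top view, with no visible gap on either side. One last check that the bystanders haven't moved, then I'll hand in.

Run:
```python
from h import *
im=vision.grab_frame("top")
for l in ["thread_spool","wax","heel_lift","sanding_block"]:
    print(l,[(round(d["p"],2),[round(v,1) for v in d["rect"]]) for d in recognise(l,"top")][:1])
workorder.close_job(); print(robot.current_time_s())
```

```text
thread_spool [(0.63, [302.2, 220.8, 24.4, 28.7])]
wax [(0.88, [369.6, 226.2, 30.1, 24.5])]
heel_lift [(0.76, [229.4, 341.1, 36.9, 40.8])]
sanding_block [(0.69, [290.7, 272.2, 51.0, 33.7])]
the job is handed in; nothing more can be done
the job is handed in; nothing more can be done
```

The sanding block is in the inside corner, flush against both battens as far as the pictures show, and the job is handed in. The last clock reading before that was 22.8 s of the 40 s. `close_job()` gives no verdict.

**What I did:** I squared the block with two spread fingertips and pushed it onto the long batten. Then I pushed it by its end, fingers shut, into the short batten, and pressed it once more against the long one before backing clear. It was never gripped or lifted.

**Last checks:**
- **Seating:** every push stopped on contact within about 1–2 mm of where a seated block should stop it. In the top view the block matches the home outline within about 1–2 mm, parallel to the long batten and with no visible gap.
- **Side view:** this showed both the stop and the block about 1–2 pixels (up to 3 mm) off my outlines. The stop was off by a similar amount from the start, so I take it as calibration error; the block still looks seated there.
- **Bystanders:** the detector put the spool, wax and heel lift within 2 pixels (about 3 mm) of where they started, which is within its noise. In the pictures the spool and wax look unmoved.

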